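# Lock the die in its holder with the taper wedge

## Task

Lock the loose cutter die in its holder: take the taper wedge out of the wooden block, set it thin end down in the slot beside the die, flat face to the die, and let go of it, then tap it down with the setting drift, gently, until it stops going forward and the die is jammed tight against the backstop. Then stand the drift upright on the bench again and leave everything else alone.

Things in the scene. Friction and masses are not known exactly. Their poses are not given: they have to be found in the camera images.
- holder: grey steel die holder fixed on the bench, 130 x 84 mm, 92 mm high. Origin: on the bench. x points from the wedge slot over the die to the backstop, y along the die, z up. The die lies on a bed at z = 62 mm between end stops (y = +-32 mm). The slot is at y = -14.5 to 14.5 mm between the die (+x side) and a sloped abutment (-x side), open from z = 92 mm down to z = 8 mm.
- slot_mouth (a point): middle of the slot's mouth, in the holder's frame at x = -6.5 mm, y = 0, z = 92 mm, level with the abutment's and guide cheeks' tops (nothing on the holder is higher). The abutment's face is at x = -6 mm - (z - 44 mm)/6 in the holder's frame, the die's at about -1 mm. The wedge's thin end goes straight down here, wedge upright, its x and y along the holder's.
- die: loose steel cutter die, block 28 x 60 x 18 mm (x, y, z), about 0.21 kg, on the holder's bed. Origin: middle of its underside; x, y as the holder's. Behind it (+x) stands the backstop, a rigid steel jaw on a locked screw, set differently from job to job and not measured: the die has 1 to 7 mm of play before it meets it. The wedge pushes the die along +x.
- wedge: plain aluminium taper wedge, 97 mm tall, 24 mm wide (y), 6 mm thick at the thin end (its nose 4 mm), 22 mm at the head, about 75 g. Stands thin end down in the wooden block. Origin: middle of the thin end; z towards the head. Flat face at x = +3 mm (goes against the die), sloped face at x = -3 mm - z/6 (against the abutment); flat sides to hold at y = +-12 mm, best near x = -7, z = 84 mm.
- wedge_head (a point): middle of the wedge's top (24 x 22 mm), at x = -8.1, z = 97 mm in its frame. Let go with its thin end 20 to 27 mm below the slot's mouth, the wedge drops a little and stands. It slides down under a few N while the die has play (3 to 40 mm; ends with the thin end 10 to 41 mm above the bench, by the backstop's setting), then jams. Taps of 16 to 25 N make it tight; over 35 N bruises it.
- wedge_block: wooden keeper block 76 x 56 x 46 mm, fixed. Origin: middle of its underside. The wedge stands in its slot, thin end 6 mm above the bench, 40 mm deep with 1 mm of play; axes as the wedge's there. Pull the wedge straight up.
- drift: setting drift standing upright on the bench: round, 114 mm tall, grey nylon face 33 mm in diameter and 22 mm high at the bottom, above it a steel grip 25 mm in diameter from z = 30 to 106 mm, 0.28 kg. Origin: middle of the nylon face (underside), z up. Tap the wedge's head with the nylon face, drift upright.
- capacitor_tall: loose bystander: dark blue capacitor 25 mm in diameter, 46 mm tall; origin in the middle of its underside
- capacitor_short: loose bystander: dark blue capacitor 25 mm in diameter, 40 mm tall; origin in the middle of its underside
- gauge: loose bystander: stepped metal gauge 26 x 68 x 24 mm; origin in the middle of its underside
- star_knob: loose bystander: black star knob 36 mm across, standing on its head, stud up, 38 mm tall; origin in the middle of its underside
- key: loose bystander: hexagon key 94 x 36 x 8 mm lying flat; origin in the middle of its underside

How it is judged:
On the way, in this order (a step that is already met when the one before it is completed fails the run):
1. the wedge stands thin end down in the slot beside the die, let go (z of wedge in the frame of holder below 0.074 m and x of wedge in the frame of holder between -0.016 and 0.004 m and y of wedge in the frame of holder between -0.006 and 0.006 m and angle between wedge's own z axis and vertical below 0.25 rad and contact force between the fingers and wedge below 0.1 N), for 0.1 s.
2. the drift, on the wedge's head, has driven the wedge until the die is jammed (contact force between drift and wedge above 4 N and contact force between die and wedge above 9 N), for 0.02 s.
At the end, for the whole second after the job is handed in: the wedge is jammed upright (0.1 rad) in the slot, thin end 14 mm or more below the bed, and still presses on the die with over 9 N; the die lies square (0.06 rad) and flat on its bed (2.5 mm); the drift stands upright (0.1 rad) at rest on the bench, its face within 6 mm of it (contact force between die and wedge above 9 N and z of wedge in the frame of holder below 0.048 m and angle between the x axis of die and the x axis of holder, either way round below 0.06 rad and z of die in the frame of holder between 0.0595 and 0.0645 m and angle between each of wedge, drift's own z axis and vertical below 0.1 rad and height (world z) of drift below 0.006 m and linear speed of each of drift, wedge below 0.02 m/s); the robot touches nothing.
It fails at once if the wedge is struck or pushed with more than 40 N by the drift (contact force between drift and wedge above 40 N).
It fails at once if the die is overloaded: the wedge presses on it with more than 60 N (contact force between die and wedge above 60 N).
It fails at once if the holder is struck with more than 40 N by the drift (contact force between drift and holder above 40 N).
It fails at once if the drift is used on the die itself (contact force between drift and die above 5 N).
It fails at once if a bystander is moved by more than 25 mm (distance of any of capacitor_tall, capacitor_short, gauge, star_knob, key from where it was at the start of the episode above 0.025 m).
It also fails if it takes over 64 s, if anything falls off the work surface, if the arm or the gripper's body presses on something with over 40 N, if the wrist force passes 120 N, or if a joint passes its speed limit or range.

## Robot

A 7-joint arm with a two-finger parallel gripper is mounted at the origin on the work surface; the furniture and walls round the work are solid. World frame = base frame: x ahead of the robot, y to its left, z up, the work surface at z = 0. Lengths are in m, angles in rad, forces in N, time in s.
With the tool pointing down it reaches from about 0.4 to 0.925 m from the base axis. Payload 5.6 kg.
Tool frame: the origin (TCP) lies between the finger pads; the fingertips stand 19 mm ahead of it and the grasp point (between the pads) is the TCP; z points along the fingers, y is the line along which they close (so a half turn about z gives the same grasp; the last joint's range is limited). The gripper opens to 85 mm and grips with 20 to 120 N. Pads are 22 mm wide; open, the fingers measure 114 mm over their backs; the gripper's body (76 mm by 85 mm) begins 54 mm behind the grasp point. The pads swing forward as they close: fully open they stand 13 mm farther back than shut.
Start: joints at [-1.196, 0.468, -0.012, 1.603, 0.006, 1.071, -0.056], TCP at [0.264, 0.594, 0.215] pointing down, gripper open.
Joint ranges: [-2.53, 2.53], [-0.31, 2.02], [-1.57, 1.55], [0.28, 2.44], [-1.29, 4.43], [0.15, 1.84], [-2.92, 2.92]. Speed limits (rad/s): [2.57, 2.57, 3.14, 3.14, 3.14, 3.14, 3.14].

## Interface

Orientations are given as [roll, pitch, yaw] about the fixed x, y, z axes, in that order (R = Rz(yaw) Ry(pitch) Rx(roll)).
In Python, from workcell import arm gives the robot as it stands.
- The arm moves only by the tool carry_out, never from a script. Its argument "plan" is a list of rows, each a list of 2 entries, a list of its own where there are three numbers: the shift along the world's x, y, z in cm, then the turn about the world's z in rad. A call has 1 to 5 rows; each row shifts and turns the commanded pose from where the row before left it; what a row does not reach is not made up. A row lasts 1/10 s, in which the tool goes at most 50 mm and 8.59 degrees, less where a joint would pass 70% of its speed; a pose out of reach is approached as far as the arm can. A call with a gripper value outside its range is refused whole. "hand" is the opening in per cent of the stroke, from 0 (shut) to 100 (fully open), set as the call begins (left out, the last holds). The fingers move at their own pace and stop on an object; "squeeze" is the grip in N (left out, the last holds). Time passes only in rows, so rows that do not move let the fingers close. It gives the time, the measured TCP pose, the force, the opening and the grip force at its end, in the units of the state.
- arm.observe(): the state, without advancing time (a new reading comes with each control period).
- arm.capture(name): name is "scene" or "top" or "wrist"; returns a dict with "pixels" (480x640x3 uint8, red, green, blue), "z_map" (480x640 float32, m along the optical axis (not along the pixel's ray), 0 where there is no reading), "intrinsics" (3x3 intrinsics, pixels), "cam_to_world" (4x4, takes a point from camera to world coordinates); the wrist camera has in their place "tool_from_camera" (4x4, takes a point from camera to tool coordinates, whose origin is the TCP and whose axes are the flange's). Camera axes: x right, y down, z forward; pixel columns grow to the right and rows downward; lengths in m; the calibration is good to about 2 mm. A picture is of the moment at which its call begins: read the wrist's pose just before it.
- arm.hand_in(): hands the job in; it is judged then, once.
The state is a dict: "t": time; "joint_pos": joint angles; "dq": joint speeds; "joint_efforts": joint torques, N m; "eef_pos": TCP position; "ee_rot": TCP orientation; "contact_force": force on the tool from outside, world axes, zero at the start; "torque": the same for the moment, N m; "width": finger opening in m; "finger_force": force on a finger pad.
Only numpy, scipy, OpenCV 4.12 (cv2) and the standard library are available. Lean on these libraries where they do the work, as an engineer would, in place of code of your own. Each camera call takes 0.05 s, during which the arm holds its last target. There are 200 camera calls.

## Working session

There is one attempt and no reset: what is moved stays moved. The work goes in short steps, Python scripts to look and compute and a tool call to move; the robot and the scene stay as the last step left them, time stands still between calls to the robot, and variables do not carry over. Pictures are saved under pics/ and viewed, at most 10 in all, crops included, and the job is handed in when it is done.

Besides the shell and the picture viewer there is one more tool, called as name(argument=value, ...), one argument or row to a line, values as JSON. carry_out: Moves the arm, as the interface text tells. Its arguments: {"type":"object","properties":{"plan":{"type":"array","items":{"type":"array"}},"hand":{"type":"number"},"squeeze":{"type":"number"}},"required":["plan"]}

```bash
mkdir -p pics; ls
python3 - <<'E'
from workcell import arm
import cv2,numpy as np
s=arm.observe();print(s)
for n in("scene","top"):
    c=arm.capture(n);cv2.imwrite(f"pics/{n}0.png",c["pixels"][:,:,::-1]);np.savez(f"{n}0.npz",**{k:v for k,v in c.items()})
    print(n,c["intrinsics"],c["cam_to_world"])
E
```

```text
pics
{'t': 0.0, 'joint_pos': array([-1.19599161,  0.46842614, -0.01158926,  1.6036494 ,  0.00602626,
        1.07136975, -0.05631245]), 'dq': array([-0.00146857, -0.00089739,  0.00037146,  0.00058419,  0.00075823,
        0.00127232,  0.00098396]), 'joint_efforts': array([-7.38298127e-05, -5.32380402e+01,  2.14598532e-02, -2.51305568e+01,
        1.14157051e-02,  7.68435770e-03,  1.43706380e-07]), 'eef_pos': array([0.26357894, 0.59350949, 0.2138959 ]), 'ee_rot': array([-3.13978042e+00,  1.54921025e-04,  2.72371228e+00]), 'contact_force': array([-0.04199124, -0.18117963,  0.84929133]), 'torque': array([-0.05247425,  0.00494231, -0.00215918]), 'finger_force': 0.0, 'width': 0.08551410488254148}
scene [[534.22305668   0.         317.91713866]
 [  0.         534.22305668 243.70011421]
 [  0.           0.           1.        ]] [[ 0.79665579 -0.25609295  0.54749973 -0.0560823 ]
 [-0.60441745 -0.34407685  0.71853369 -0.92195767]
 [ 0.00437057 -0.90334241 -0.42889787  0.54208423]
 [ 0.          0.          0.          1.        ]]
top [[555.29256911   0.         318.84236161]
 [  0.         555.29256911 236.83375683]
 [  0.           0.           1.        ]] [[ 0.01029572 -0.98473063  0.1737803   0.28359063]
 [-0.99994206 -0.00959278  0.00488444 -0.18343592]
 [-0.00314282 -0.17382052 -0.98477233  1.26490207]
 [ 0.          0.          0.          1.        ]]
```

View pics/scene0.png

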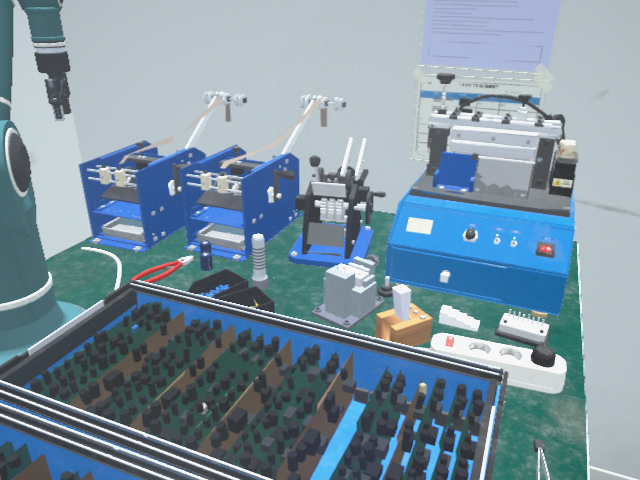

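View pics/top0.png

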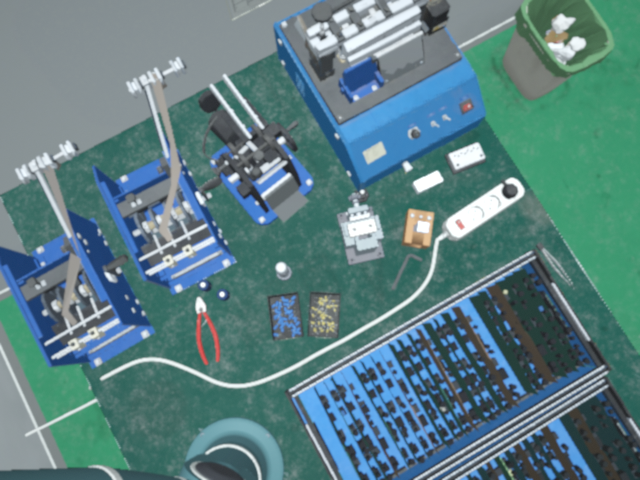

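Scene: drift at scene (259,260), holder (350,290), wedge in block (402,305). Top: drift (283,270), holder (360,235), block (420,228), key (405,270), star knob (360,198). I'll enlarge the top view and measure it.

```bash
cat > h.py <<'E'
import numpy as np,cv2
def world(c,T=None):
    T=c["cam_to_world"] if T is None else T
    K=c["intrinsics"];z=c["z_map"];v,u=np.mgrid[:480,:640]
    p=np.stack([(u-K[0,2])/K[0,0]*z,(v-K[1,2])/K[1,1]*z,z],-1)
    return p@T[:3,:3].T+T[:3,3]
def proj(c,P,T=None):
    T=c["cam_to_world"] if T is None else T
    q=(np.atleast_2d(P)-T[:3,3])@T[:3,:3];q=q@c["intrinsics"].T
    return q[:,:2]/q[:,2:]
E
python3 - <<'E'
from h import *
c=dict(np.load("top0.npz"));W=world(c)
img=c["pixels"][165:305,260:480,::-1]
b=cv2.resize(img,None,fx=3.6,fy=3.6,interpolation=cv2.INTER_CUBIC);cv2.imwrite("pics/topcrop.png",b)
for n,(u0,v0,u1,v1),(h0,h1) in [("drift",(265,250,300,290),(.09,.13)),("block",(395,200,445,255),(.038,.052)),("wedge",(395,200,445,255),(.08,.12)),("holdertop",(330,195,395,270),(.086,.098)),("holder50-80",(330,195,395,270),(.055,.086)),("base",(330,195,395,270),(.003,.02))]:
    S=W[v0:v1,u0:u1];m=(S[...,2]>h0)&(S[...,2]<h1);p=S[m]
    if len(p)<4: print(n,len(p));continue
    r=cv2.minAreaRect((p[:,:2]*1000).astype(np.float32));print(n,len(p),p.mean(0).round(4),"rect mm",np.round(r[0],1),np.round(r[1],1),round(r[2],1),"z",np.median(p[:,2]).round(4))
E
```

```text
drift 119 [ 0.4213 -0.0986  0.1108] rect mm [421.7 -98. ] [23.5 23.4] 0.2 z 0.1123
block 705 [ 0.5233 -0.3979  0.0457] rect mm [ 524.2 -399.8] [56.5 77.1] 81.6 z 0.0457
wedge 132 [ 0.5138 -0.3971  0.1011] rect mm [ 513.7 -397.8] [25.5 22.3] 85.4 z 0.1022
holdertop 306 [ 0.4923 -0.2755  0.091 ] rect mm [ 526.9 -267.9] [121.7  45.8] 13.0 z 0.0911
holder50-80 1100 [ 0.5231 -0.2664  0.0737] rect mm [ 527.9 -267.3] [124.8  84. ] 13.3 z 0.0765
base 908 [ 0.5032 -0.2761  0.0077] rect mm [ 519.4 -277.4] [173.9 149.4] 0.5 z 0.0071
```

View pics/topcrop.png

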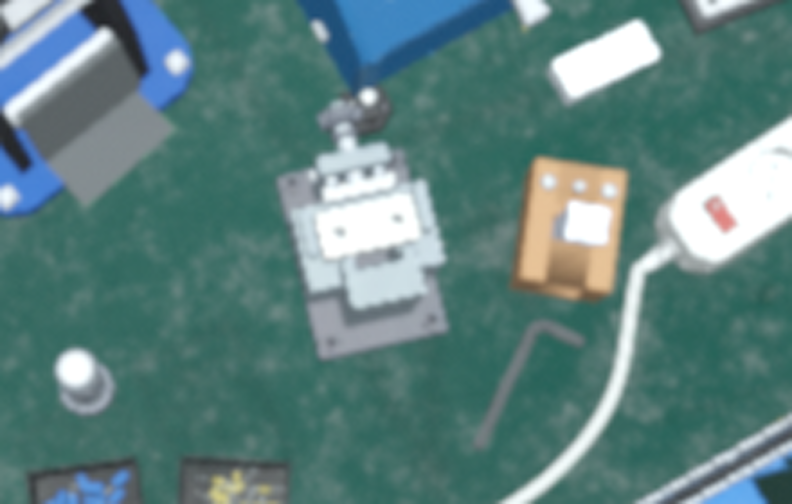

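Crop: holder's die (365,225), abutment (385,275) on the near side, backstop towards the top; wedge head (588,222), star knob (368,105), drift (75,370). The holder x axis points about +13° from world x, the block's about −8°. Next: obstacle heights on the swing.

Run:
```python
from h import *
P=np.concatenate([world(dict(np.load(n+"0.npz"))).reshape(-1,3) for n in("top","scene")])
P=P[(P[:,2]<.8)]
r=np.hypot(P[:,0],P[:,1]);a=np.degrees(np.arctan2(P[:,1],P[:,0]))
print("rows az; cols r .3-.4 .. .8-.9 : 99.5pct height")
for a0 in range(80,-60,-10):
    print(a0,[ (lambda q: round(float(np.percentile(q,99.5)),2) if len(q)>20 else None)(P[(a<=a0)&(a>a0-10)&(r>=r0)&(r<r0+.1),2]) for r0 in np.arange(.3,.9,.1)])
m=(np.abs(P[:,0]-.55)<.15)&(np.abs(P[:,1]+.27)<.2)&(P[:,2]>.11)
q=P[m];print(len(q)); 
for x0 in np.arange(.4,.7,.03):
    s=q[(q[:,0]>=x0)&(q[:,0]<x0+.03)]
    if len(s):print(round(x0,2),len(s),"y",s[:,1].min().round(3),s[:,1].max().round(3),"z",s[:,2].max().round(3))
```

```text
rows az; cols r .3-.4 .. .8-.9 : 99.5pct height
80 [None, None, None, -0.77, -0.77, -0.77, 0.47]
70 [0.01, None, 0.35, 0.52, 0.34, None, 0.51]
60 [0.19, 0.19, 0.19, None, None, 0.49, 0.51]
50 [0.19, 0.21, 0.21, 0.19, 0.01, 0.51, 0.51]
40 [0.19, 0.22, 0.27, 0.31, 0.01, 0.52, None]
30 [0.01, 0.19, 0.26, 0.31, 0.01, 0.52, None]
20 [0.04, 0.19, 0.22, 0.24, 0.31, 0.52, 0.52]
10 [0.04, 0.19, 0.22, 0.27, 0.31, 0.44, 0.52]
0 [0.01, 0.01, 0.23, 0.23, 0.21, 0.3, 0.52]
-10 [0.05, 0.12, 0.05, 0.13, 0.21, 0.39, 0.36]
-20 [0.05, 0.04, 0.09, 0.15, 0.17, 0.24, 0.31]
-30 [0.04, 0.05, 0.09, 0.1, 0.11, 0.15, 0.17]
-40 [0.11, 0.11, 0.11, 0.05, 0.05, 0.06, 0.01]
-50 [0.1, 0.11, 0.11, 0.11, 0.11, 0.01, 0.01]
6722
0.4 109 y -0.11 -0.087 z 0.12
0.43 12 y -0.104 -0.091 z 0.116
0.58 72 y -0.269 -0.07 z 0.181
0.61 947 y -0.313 -0.07 z 0.182
0.64 2408 y -0.362 -0.07 z 0.193
0.67 3174 y -0.415 -0.07 z 0.194
```

carry_out(
  plan=[
    [[0,0,4.1],0],
    [[0,0,4.1],0],
    [[0,0,4.1],0],
    [[0,0,4.1],0],
    [[0,0,4.1],0],
  ],
  hand=100,
)

```text
t: 0.6
eef_pos: [0.2636, 0.5937, 0.4212]
ee_rot: [-3.141, 0.0, 2.724]
contact_force: [-0.0, 0.3, -0.5]
width: 0.0856
finger_force: 0.0
```

carry_out(
  plan=[
    [[2.36,-3.94,0],-0.125],
    [[2.36,-3.94,0],-0.125],
    [[2.36,-3.94,0],-0.125],
    [[2.36,-3.94,0],-0.125],
    [[2.36,-3.94,0],-0.125],
  ],
)

```text
t: 1.1
eef_pos: [0.3824, 0.3951, 0.4196]
ee_rot: [-3.141, 0.0, 2.094]
contact_force: [0.5, 0.2, -0.2]
width: 0.0855
finger_force: 0.0
```

carry_out(
  plan=[
    [[2.36,-3.94,0],-0.125],
    [[2.36,-3.94,0],-0.125],
    [[2.36,-3.94,0],-0.125],
    [[2.36,-3.94,0],-0.125],
    [[2.36,-3.94,0],-0.125],
  ],
)

```text
t: 1.6
eef_pos: [0.5002, 0.1982, 0.4197]
ee_rot: [-3.141, -0.0, 1.469]
contact_force: [0.6, 0.3, 0.0]
width: 0.086
finger_force: 0.0
```

carry_out(
  plan=[
    [[0,-4.9,0],-0.125],
    [[0,-4.9,0],-0.125],
    [[0,-4.9,0],-0.125],
    [[0,-4.9,0],-0.125],
    [[0,-4.9,0],-0.125],
  ],
)

```text
t: 2.1
eef_pos: [0.4991, -0.0469, 0.4197]
ee_rot: [-3.141, -0.0, 0.844]
contact_force: [0.6, -0.5, -0.1]
width: 0.0851
finger_force: 0.0
```

carry_out(
  plan=[
    [[0,-4.9,0],-0.125],
    [[0,-4.9,0],-0.125],
    [[0,-4.9,0],-0.125],
    [[0,-4.9,0],-0.125],
    [[0,-4.9,0],-0.125],
  ],
)

```text
t: 2.6
eef_pos: [0.4994, -0.2915, 0.4199]
ee_rot: [-3.141, -0.0, 0.219]
contact_force: [1.5, 0.3, -0.1]
width: 0.0854
finger_force: 0.0
```

carry_out(
  plan=[
    [[0,0,0],0],
    [[0,0,0],0],
  ],
)

```text
t: 2.8
eef_pos: [0.4991, -0.2909, 0.4192]
ee_rot: [-3.141, 0.002, 0.221]
contact_force: [0.5, 1.6, -0.1]
width: 0.0852
finger_force: 0.0
```

```bash
cat >> h.py <<'E'
from scipy.spatial.transform import Rotation as R
def wrist(arm,name):
    s=arm.observe();c=arm.capture("wrist")
    T=np.eye(4);T[:3,:3]=R.from_euler("xyz",s["ee_rot"]).as_matrix();T[:3,3]=s["eef_pos"]
    c["cam_to_world"]=T@c["tool_from_camera"]
    np.savez(name+".npz",**c);cv2.imwrite(f"pics/{name}.png",c["pixels"][:,:,::-1]);return s,c
E
python3 - <<'E'
from workcell import arm
from h import *
s,c=wrist(arm,"w1");print(s["t"],s["eef_pos"],s["ee_rot"],s["joint_pos"]);print(c["tool_from_camera"],c["intrinsics"])
E
```

```text
2.8 [ 0.49913336 -0.29090089  0.4191976 ] [-3.14122283e+00  1.54996943e-03  2.21347826e-01] [-0.22540747  0.25231112  0.8781009   1.54206799 -0.19405217  1.44013816
 -0.68675946]
[[ 7.93351553e-05 -9.66077117e-01 -2.58253748e-01  6.50928878e-02]
 [ 9.99999878e-01  2.02619620e-04 -4.50762222e-04  8.93580479e-04]
 [ 4.87798344e-04 -2.58253680e-01  9.66077015e-01 -1.59953821e-01]
 [ 0.00000000e+00  0.00000000e+00  0.00000000e+00  1.00000000e+00]] [[402.28402171   0.         319.40551542]
 [  0.         402.28402171 242.75116763]
 [  0.           0.           1.        ]]
```

View pics/w1.png

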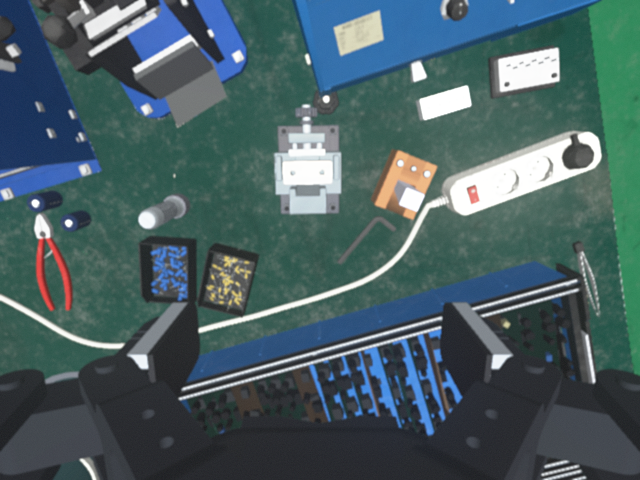

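Wrist view: holder's die near (308,172), wedge head (411,199), drift (150,215), all unobstructed. Going lower for a closer look.

carry_out(
  plan=[
    [[0,-0.8,-4],0],
    [[0,-0.8,-4],0],
    [[0,-0.8,-4],0],
    [[0,-0.8,-4],0],
    [[0,0,0],0],
  ],
)

```text
t: 3.35
eef_pos: [0.4978, -0.3184, 0.255]
ee_rot: [-3.135, 0.007, 0.226]
contact_force: [-0.7, 1.2, -0.1]
width: 0.0853
finger_force: 0.0
```

Run:
```python
from workcell import arm
from h import *
s,c=wrist(arm,"w2");print(s["t"],s["eef_pos"],s["ee_rot"])
W=world(c)
for n,(x0,x1,y0,y1),(h0,h1) in [("block",(.46,.58,-.46,-.34),(.041,.05)),("wedge",(.46,.58,-.46,-.34),(.09,.115)),("holder base",(.42,.62,-.345,-.2),(.003,.03)),("abut/cheeks",(.45,.6,-.34,-.2),(.087,.097)),("die",(.45,.6,-.34,-.2),(.076,.084)),]:
    m=(W[...,0]>x0)&(W[...,0]<x1)&(W[...,1]>y0)&(W[...,1]<y1)&(W[...,2]>h0)&(W[...,2]<h1)&(c["z_map"]>0)
    p=W[m]
    if len(p)<4: print(n,len(p));continue
    r=cv2.minAreaRect((p[:,:2]*1000).astype(np.float32));print(n,len(p),"rect mm",np.round(r[0],1),np.round(r[1],1),round(r[2],1),"z",np.median(p[:,2]).round(4))
u,v=proj(c,[.52,-.31,.09])[0].astype(int);print(u,v)
q=c["pixels"][v-110:v+90,max(u-130,0):u+130,::-1];print("crop origin",max(u-130,0),v-110)
cv2.imwrite("pics/w2c.png",cv2.resize(q,None,fx=3,fy=3,interpolation=cv2.INTER_CUBIC))
```

```text
3.35 [ 0.49782421 -0.31836845  0.25503803] [-3.13501467  0.0073147   0.22606793]
block 3792 rect mm [ 525.1 -401.7] [56.6 76.1] 81.3 z 0.0469
wedge 983 rect mm [ 515.1 -400.2] [24.9 22.6] 80.9 z 0.1033
holder base 3153 rect mm [ 522.2 -272.7] [195.3 143.9] 0.4 z 0.0095
abut/cheeks 2083 rect mm [ 527.6 -269.7] [120.4  45.1] 13.4 z 0.0926
die 4340 rect mm [ 535.7 -275.4] [ 83.2 106.6] 78.3 z 0.0806
315 187
crop origin 185 77
```

View pics/w2c.png

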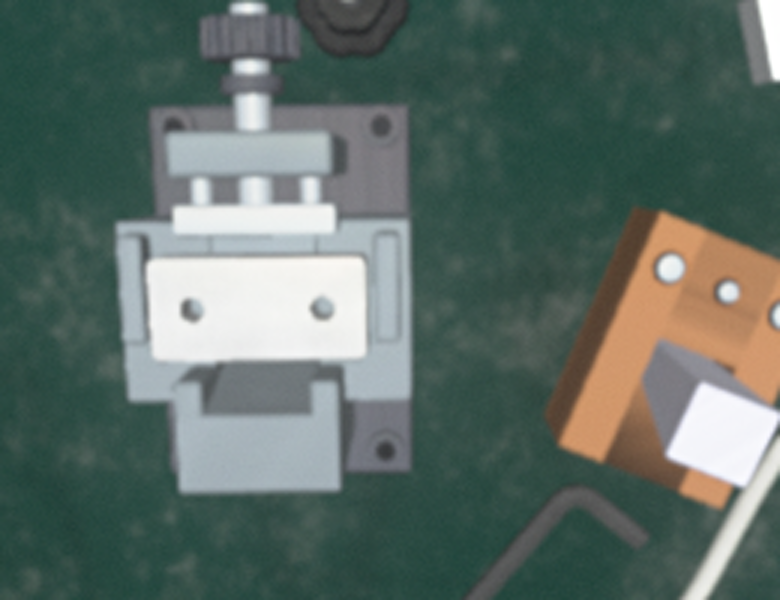

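Clear view: slot notch between cheeks at crop x 203–313, abutment edge at y≈413, die top centre (256,308), wedge head centre ≈(724,434), flat face towards the top (block's rear).

```bash
cat >> h.py <<'E'
def ray(c,uv,z):
    T=c["cam_to_world"];o=[]
    for u,v in np.atleast_2d(uv):
        d=T[:3,:3]@np.linalg.solve(c["intrinsics"],[u,v,1]);o.append(T[:3,3]+d*(z-T[2,3])/d[2])
    return np.array(o)
E
python3 - <<'E'
from h import *
c=dict(np.load("w2.npz"))
f=lambda pts,z:ray(c,np.array(pts)/3+[185,77],z)
np.set_printoptions(precision=4,suppress=True)
n=f([(203,413),(313,413)],.092);print("notch abut corners",n[:,:2],np.linalg.norm(n[1]-n[0]))
d=f([(148,258),(366,256),(366,358),(150,360)],.080);print("die corners",d[:,:2],[np.linalg.norm(d[i]-d[i-1]) for i in range(4)],d.mean(0))
a=f([(180,492),(340,490)],.092);print("abut back",a[:,:2])
yaw=np.arctan2(*( (d[0]-d[3]+d[1]-d[2])[[1,0]]));y2=np.arctan2(*(d[0]-d[1]+d[3]-d[2])[[1,0]])-np.pi/2
y3=np.arctan2(*(a[0]-a[1])[[1,0]])-np.pi/2;print("yaw",yaw,y2,y3)
X=np.array([np.cos(.231),np.sin(.231)]);print("mouth from notch",n[:,:2].mean(0)+X*.0075,"from die",d[:,:2].mean(0)-X*.0195)
w=f([(708,382),(781,410),(745,488),(667,455)],.103);print("wedge head",w[:,:2],[np.linalg.norm(w[i]-w[i-1]) for i in range(4)],w.mean(0))
v=(w[0]-w[3]+w[1]-w[2]);print("wedge yaw",np.arctan2(v[1],v[0]))
for nn,xy in(("notch",n),("head",w)):
  pass
E
```

```text
notch abut corners [[ 0.4867 -0.2646]
 [ 0.4934 -0.2938]] 0.029966726992157664
die corners [[ 0.5229 -0.2407]
 [ 0.5368 -0.2986]
 [ 0.5095 -0.3046]
 [ 0.4953 -0.246 ]] [np.float64(0.02802548464998376), np.float64(0.05953827611981454), np.float64(0.027947551078575678), np.float64(0.06032464448401785)] [ 0.5161 -0.2725  0.08  ]
abut back [[ 0.4633 -0.2625]
 [ 0.4739 -0.3056]]
yaw 0.2038795353319638 0.23605708492995436 0.24092837830177793
mouth from notch [ 0.4974 -0.2775] from die [ 0.4971 -0.2769]
wedge head [[ 0.5271 -0.3928]
 [ 0.5243 -0.4136]
 [ 0.5019 -0.4107]
 [ 0.5059 -0.3879]] [np.float64(0.021742332903754776), np.float64(0.020927859538217145), np.float64(0.022558334014038423), np.float64(0.023110969020626097)] [ 0.5148 -0.4012  0.103 ]
wedge yaw -0.17691570546339655
```

carry_out(
  plan=[
    [[0.6,-2.8,0],-0.126],
    [[0.6,-2.8,0],-0.126],
    [[0.6,-2.7,0],-0.126],
    [[0,0,-4],0],
    [[0,0,-4],0],
  ],
)

```text
t: 3.9
eef_pos: [0.5208, -0.4058, 0.183]
ee_rot: [3.139, -0.007, -0.152]
contact_force: [0.3, -0.1, -0.4]
width: 0.0856
finger_force: 0.0
```

carry_out(
  plan=[
    [[0,0,-3],0],
    [[0,0,0],0],
    [[0,0,0],0],
  ],
)

```text
t: 4.2
eef_pos: [0.5197, -0.4048, 0.1525]
ee_rot: [3.141, -0.003, -0.152]
contact_force: [-0.6, -0.9, 1.1]
width: 0.0853
finger_force: 0.0
```

Run:
```python
from workcell import arm
from h import *
s,c=wrist(arm,"w3");print(s["t"],s["eef_pos"],s["ee_rot"])
W=world(c);p=W[(W[...,2]>.095)&(W[...,2]<.112)&(abs(W[...,0]-.515)<.03)&(abs(W[...,1]+.4)<.03)&(c["z_map"]>0)]
r=cv2.minAreaRect((p[:,:2]*1000).astype(np.float32));print(r,len(p),np.median(p[:,2]))
p=W[(W[...,2]>.041)&(W[...,2]<.05)&(abs(W[...,0]-.525)<.06)&(abs(W[...,1]+.4)<.055)&(c["z_map"]>0)]
r=cv2.minAreaRect((p[:,:2]*1000).astype(np.float32));print(r)
```

```text
4.2 [ 0.51969446 -0.40483565  0.15250623] [ 3.14070589e+00 -2.80525253e-03 -1.52209970e-01]
((515.3033447265625, -400.5179748535156), (23.943857192993164, 22.29990577697754), 81.39649963378906) 1831 0.1036265814282242
((525.02001953125, -401.8905334472656), (56.15574264526367, 76.54292297363281), 81.4207534790039)
```

carry_out(
  plan=[
    [[-0.33,0.41,-2],0],
    [[0,0,-2],0],
    [[0,0,-2.2],0],
    [[0,0,0],0],
  ],
)

```text
t: 4.65
eef_pos: [0.515, -0.4, 0.0882]
ee_rot: [-3.141, 0.0, -0.153]
contact_force: [-0.5, 0.8, -0.4]
width: 0.085
finger_force: 0.0
```

carry_out(
  plan=[
    [[0,0,0],0],
    [[0,0,0],0],
    [[0,0,0],0],
    [[0,0,0],0],
    [[0,0,0],0],
  ],
  hand=0,
  squeeze=40,
)

```text
t: 5.15
eef_pos: [0.5147, -0.4009, 0.0884]
ee_rot: [3.141, -0.001, -0.154]
contact_force: [0.2, -0.4, 0.8]
width: 0.0117
finger_force: 0.0
```

Run:
```python
from workcell import arm
from h import *
s,c=wrist(arm,"w4");print(s["t"],s["width"],s["finger_force"])
t=arm.capture("scene");np.savez("s4.npz",**t)
u,v=proj(t,[.515,-.4,.09])[0].astype(int)
a=cv2.resize(t["pixels"][v-60:v+60,u-50:u+50],None,fx=4,fy=4)
cv2.imwrite("pics/s4c.png",np.hstack([a,cv2.resize(c["pixels"][180:480,120:520],None,fx=.98,fy=1.6)])[:,:,::-1])
```

```text
5.15 0.011737639415347615 0.0
```

View pics/s4c.png

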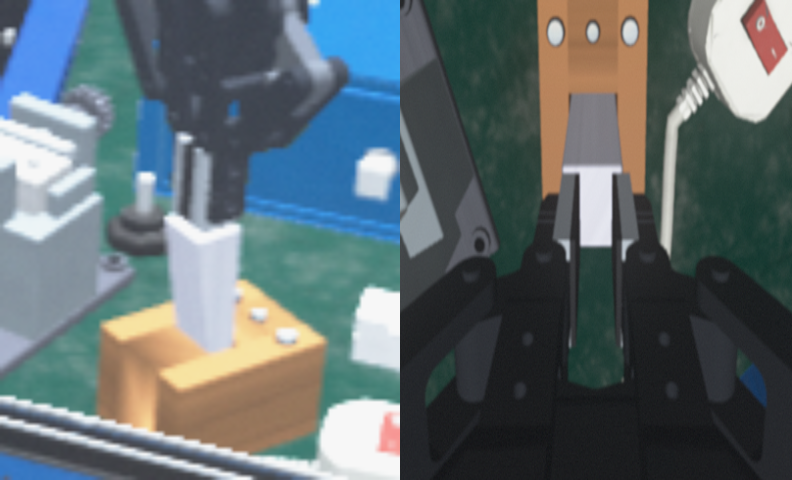

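The view suggests the closed fingers stand above or beside the head instead of round it: pads at (567,205), head edge at (565–625). Checking with depth.

Run:
```python
from h import *
np.set_printoptions(precision=3,suppress=True)
c=dict(np.load("w4.npz"));W=world(c)
for v in(270,290,300,310,325,340,370):
    print(v,[(u,W[v,u].round(3).tolist()) for u in(280,286,292,296,301,318,335,341,347,353)])
t=dict(np.load("s4.npz"));V=world(t);u,v=proj(t,[.515,-.4,.09])[0].astype(int)
for (a,b) in[(180,180),(200,190),(200,215),(205,230),(200,260),(225,205),(190,150)]:
    print((a,b),V[v-60+b//4,u-50+a//4])
```

```text
270 [(280, [0.515, -0.381, 0.047]), (286, [0.514, -0.384, 0.047]), (292, [0.528, -0.392, 0.09]), (296, [0.527, -0.394, 0.09]), (301, [0.527, -0.396, 0.091]), (318, [0.526, -0.403, 0.09]), (335, [0.525, -0.41, 0.091]), (341, [0.524, -0.412, 0.09]), (347, [0.509, -0.416, 0.047]), (353, [0.508, -0.419, 0.046])]
290 [(280, [0.503, -0.378, 0.046]), (286, [0.528, -0.392, 0.113]), (292, [0.527, -0.394, 0.112]), (296, [0.527, -0.395, 0.112]), (301, [0.527, -0.397, 0.112]), (318, [0.523, -0.402, 0.104]), (335, [0.521, -0.409, 0.104]), (341, [0.525, -0.411, 0.113]), (347, [0.524, -0.413, 0.113]), (353, [0.524, -0.415, 0.113])]
300 [(280, [0.524, -0.389, 0.112]), (286, [0.527, -0.392, 0.121]), (292, [0.527, -0.394, 0.121]), (296, [0.527, -0.396, 0.121]), (301, [0.526, -0.397, 0.12]), (318, [0.518, -0.402, 0.104]), (335, [0.517, -0.408, 0.104]), (341, [0.525, -0.411, 0.121]), (347, [0.525, -0.413, 0.122]), (353, [0.524, -0.415, 0.122])]
310 [(280, [0.527, -0.391, 0.129]), (286, [0.527, -0.393, 0.129]), (292, [0.527, -0.395, 0.129]), (296, [0.527, -0.396, 0.13]), (301, [0.525, -0.397, 0.126]), (3
[... 620 characters left out ...]
8, [0.447, -0.39, 0.002]), (335, [0.444, -0.402, 0.001]), (341, [0.522, -0.409, 0.145]), (347, [0.521, -0.411, 0.143]), (353, [0.525, -0.413, 0.15])]
370 [(280, [0.532, -0.396, 0.172]), (286, [0.528, -0.396, 0.165]), (292, [0.518, -0.394, 0.149]), (296, [0.514, -0.395, 0.143]), (301, [0.506, -0.394, 0.13]), (318, [0.424, -0.387, 0.001]), (335, [0.422, -0.398, 0.002]), (341, [0.512, -0.408, 0.143]), (347, [0.514, -0.41, 0.147]), (353, [0.526, -0.411, 0.166])]
(180, 180) [ 0.504 -0.396  0.121]
(200, 190) [ 0.502 -0.409  0.124]
(200, 215) [ 0.505 -0.407  0.112]
(205, 230) [ 0.509 -0.407  0.102]
(200, 260) [ 0.506 -0.409  0.089]
(225, 205) [ 0.511 -0.414  0.116]
(190, 150) [ 0.506 -0.397  0.136]
```

The depth shows the fingertips at z≈0.106 while the reported TCP is at z=0.088. So the tips stand about 18 mm behind the reported origin rather than 19 mm ahead of it, and they closed over the head without touching. In x and y the tips agree with the TCP. I'll use the measured value: the grasp point is about 37 mm higher than reported. I reopen, go down 3.5 cm and check.

carry_out(
  plan=[
    [[0,0,0.5],0],
    [[0,0,0],0],
    [[0,0,0],0],
    [[0,0,0],0],
    [[0,0,0],0],
  ],
  hand=100,
)

```text
t: 5.75
eef_pos: [0.5144, -0.4008, 0.0928]
ee_rot: [-3.142, 0.0, -0.154]
contact_force: [-0.2, -0.0, -0.1]
width: 0.0725
finger_force: 0.0
```

carry_out(
  plan=[
    [[0.15,0,-1.5],0],
    [[0,0,-1],0],
    [[0,0,-1],0],
    [[0,0,-0.5],0],
    [[0,0,0],0],
  ],
)

```text
t: 6.25
eef_pos: [0.5153, -0.4004, 0.0515]
ee_rot: [-3.141, 0.002, -0.154]
contact_force: [-0.4, 0.5, 0.4]
width: 0.0852
finger_force: 0.0
```

carry_out(
  plan=[
    [[0,0,0],0],
    [[0,0,0],0],
    [[0,0,0],0],
    [[0,0,0],0],
    [[0,0,0],0],
  ],
  hand=0,
)

```text
t: 6.75
eef_pos: [0.5161, -0.401, 0.0533]
ee_rot: [3.141, -0.001, -0.154]
contact_force: [0.0, 0.3, 1.3]
width: 0.0235
finger_force: 43.4
```

Run:
```python
from workcell import arm
from h import *
s,c=wrist(arm,"w5");print(s["t"],s["width"],s["finger_force"],s["eef_pos"],s["contact_force"])
W=world(c)
for v in(290,310,325,340):
    print(v,[(u,W[v,u].round(3).tolist()) for u in range(270,375,10)])
```

```text
6.75 0.02353876357567224 43.36831346154213 [ 0.51614057 -0.40102766  0.05329206] [0.02500629 0.2991698  1.25363215]
290 [(270, [0.53, -0.386, 0.077]), (280, [0.53, -0.39, 0.078]), (290, [0.528, -0.393, 0.075]), (300, [0.527, -0.396, 0.074]), (310, [0.527, -0.4, 0.075]), (320, [0.527, -0.404, 0.076]), (330, [0.526, -0.407, 0.075]), (340, [0.525, -0.411, 0.074]), (350, [0.524, -0.415, 0.073]), (360, [0.525, -0.418, 0.077]), (370, [0.524, -0.422, 0.077])]
310 [(270, [0.529, -0.388, 0.094]), (280, [0.529, -0.391, 0.095]), (290, [0.528, -0.394, 0.092]), (300, [0.527, -0.397, 0.091]), (310, [0.526, -0.4, 0.09]), (320, [0.526, -0.403, 0.091]), (330, [0.525, -0.407, 0.092]), (340, [0.525, -0.41, 0.092]), (350, [0.524, -0.413, 0.091]), (360, [0.525, -0.416, 0.095]), (370, [0.525, -0.42, 0.094])]
325 [(270, [0.529, -0.389, 0.105]), (280, [0.529, -0.392, 0.106]), (290, [0.527, -0.394, 0.101]), (300, [0.527, -0.398, 0.103]), (310, [0.526, -0.4, 0.101]), (320, [0.526, -0.403, 0.102]), (330, [0.525, -0.406, 0.102]), (340, [0.524, -0.409, 0.101]), (350, [0.524, -0.412, 0.102]), (360, [0.525, -0.415, 0.105]), (370, [0.525, -0.418, 0.105])]
340 [(270, [0.526, -0.389, 0.109]), (280, [0.525, -0.391, 0.106]), (290, [0.523, -0.394, 0.104]), (300, [0.523, -0.397, 0.104]), (310, [0.522, -0.4, 0.104]), (320, [0.522, -0.403, 0.104]), (330, [0.521, -0.406, 0.103]), (340, [0.521, -0.409, 0.105]), (350, [0.52, -0.412, 0.104]), (360, [0.522, -0.415, 0.108]), (370, [0.525, -0.417, 0.115])]
```

Gripped: width 23.5 mm, 43 N. Lift, turn to the holder's yaw and stop beside the slot to re-measure.

carry_out(
  plan=[
    [[0,0,1],0],
    [[0,0,2],0],
    [[0,0,3],0],
    [[0,0,3],0],
    [[0,0,3],0],
  ],
  squeeze=60,
)

```text
t: 7.3
eef_pos: [0.5156, -0.4007, 0.1744]
ee_rot: [-3.141, 0.001, -0.155]
contact_force: [0.1, -0.2, -0.2]
width: 0.0232
finger_force: 60.1
```

carry_out(
  plan=[
    [[-0.2,1.9,0],0.13],
    [[-0.2,1.9,0],0.13],
    [[-0.2,1.8,0],0.128],
    [[0,0,0],0],
    [[0,0,0],0],
  ],
)

```text
t: 7.8
eef_pos: [0.5101, -0.3451, 0.1735]
ee_rot: [3.141, -0.001, 0.232]
contact_force: [-0.8, -0.5, -1.1]
width: 0.0236
finger_force: 60.1
```

Run:
```python
from workcell import arm
from h import *
s,c=wrist(arm,"w6");print(s["t"],s["width"],s["finger_force"],s["eef_pos"],s["ee_rot"])
cv2.imwrite("pics/w6c.png",cv2.resize(c["pixels"][140:380,120:420,::-1],None,fx=2.5,fy=2.5,interpolation=cv2.INTER_CUBIC))
```

```text
7.8 0.02359129948030063 60.075010657310486 [ 0.51009906 -0.34505801  0.17353188] [ 3.14101092e+00 -6.41089461e-04  2.31842476e-01]
```

View pics/w6c.png

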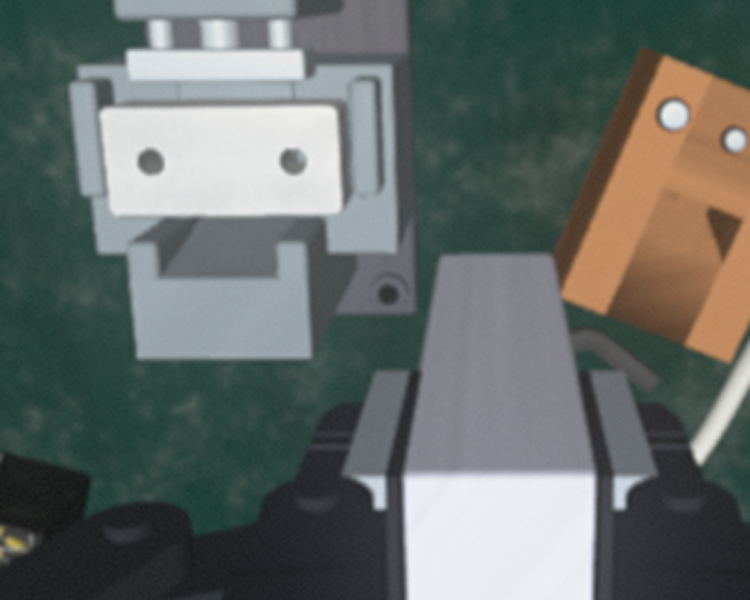

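Sharp view: notch corners at crop (158,278) and (277,276); die corners (102,107),(338,102),(343,214),(112,215); the wedge's flat face runs from head edge (405–592,472) to thin end (438–555,255).

Run:
```python
from h import *
np.set_printoptions(precision=4,suppress=True)
c=dict(np.load("w6.npz"));g=lambda p,z:ray(c,np.array(p)/2.5+[120,140],z)
n=g([(158,278),(277,276)],.092);d=g([(102,107),(338,102),(343,214),(112,215)],.080);a=g([(137,358),(311,358)],.092)
print(np.linalg.norm(n[1]-n[0]),[np.linalg.norm(d[i]-d[i-1]) for i in range(4)],np.linalg.norm(a[1]-a[0]))
y=[np.arctan2(*(q)[[1,0]])-np.pi/2 for q in(n[0]-n[1],d[0]-d[1],d[3]-d[2],a[0]-a[1])];print("yaws",y)
X=np.array([np.cos(.234),np.sin(.234)])
print("mouth",n[:,:2].mean(0)+X*.0075,d[:,:2].mean(0)-X*.0195,"abut",a[:,:2].mean(0))
w=g([(440,255),(555,255)],.1735-.0473);print("thin end (x=+3)",w,np.linalg.norm(w[1]-w[0]));h=g([(405,472),(592,472)],.1735+.0497);print("head edge",h,np.linalg.norm(h[1]-h[0]))
print("wedge origin",w[:,:2].mean(0)-X*.003,h[:,:2].mean(0)-X*.003)
for q in(w,h):print(np.arctan2(*(q[0]-q[1])[[1,0]])-np.pi/2)
```

```text
0.029776011378513084 [np.float64(0.02773861407258456), np.float64(0.059279579974558544), np.float64(0.028721559225297434), np.float64(0.059613060496314575)] 0.04443603850914685
yaws [np.float64(0.24936001290408805), np.float64(0.2529525929725742), np.float64(0.23633110546580993), np.float64(0.23188840091019625)]
mouth [ 0.497  -0.2768] [ 0.4975 -0.2771] abut [ 0.4687 -0.2836]
thin end (x=+3) [[ 0.5173 -0.3314  0.1262]
 [ 0.5229 -0.3553  0.1262]] 0.024523240455294738
head edge [[ 0.5162 -0.3329  0.2232]
 [ 0.5214 -0.3548  0.2232]] 0.022514739012830038
wedge origin [ 0.5172 -0.344 ] [ 0.5159 -0.3445]
0.23189821330483573
0.23187687800533974
```

carry_out(
  plan=[
    [[-0.6,2.2,0],0.008],
    [[-0.6,2.2,0],0],
    [[-0.71,2.33,0],0],
    [[0,0,-2.5],0],
    [[0,0,0],0],
  ],
)

```text
t: 8.35
eef_pos: [0.4893, -0.2769, 0.1459]
ee_rot: [-3.139, 0.004, 0.24]
contact_force: [0.2, -0.3, -0.4]
width: 0.0231
finger_force: 60.1
```

carry_out(
  plan=[
    [[0,0,0],0],
  ],
)

```text
t: 8.45
eef_pos: [0.4905, -0.2789, 0.148]
ee_rot: [3.141, 0.001, 0.239]
contact_force: [-0.7, -0.7, -0.1]
width: 0.0231
finger_force: 60.1
```

Run:
```python
from workcell import arm
from h import *
s,c=wrist(arm,"w7");print(s["eef_pos"],s["ee_rot"])
t=arm.capture("scene");s=arm.observe();print(s["t"],s["eef_pos"])
u,v=proj(t,[.4977,-.277,.11])[0].astype(int)
a=cv2.resize(t["pixels"][v-50:v+50,u-40:u+40],None,fx=5,fy=5,interpolation=cv2.INTER_CUBIC)
b=cv2.resize(c["pixels"][170:420,230:410],None,fx=2,fy=2,interpolation=cv2.INTER_CUBIC)
cv2.imwrite("pics/w7c.png",np.hstack([a[:,:400],b])[:,:,::-1]) if a.shape[0]==b.shape[0] else print(a.shape,b.shape)
```

```text
[ 0.49054235 -0.27887951  0.14804976] [3.14072779e+00 1.28324593e-03 2.39298387e-01]
8.55 [ 0.49115464 -0.27913522  0.14875329]
```

View pics/w7c.png

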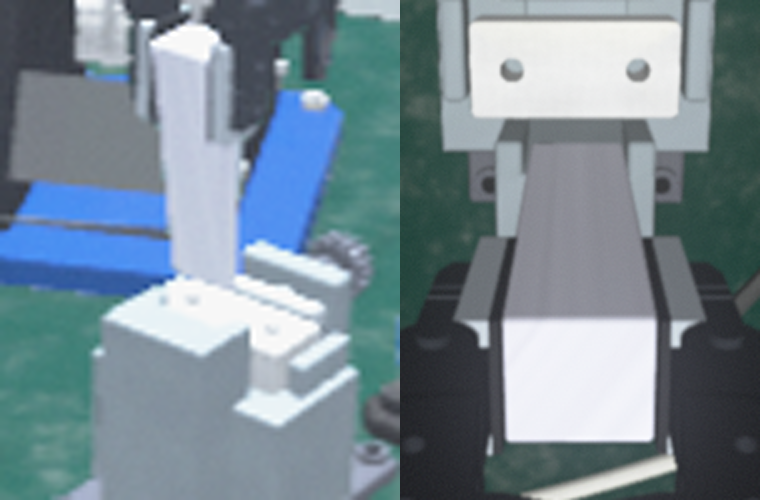

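Wedge thin end (533–628,143) sits between the cheeks (522–630), about 1 mm to the right. Quick check of the gap to the die (edge at y=118).

Run:
```python
from h import *
c=dict(np.load("w7.npz"));g=lambda p,z:ray(c,(np.array(p)-[400,0])/2+[230,170],z)
X=np.array([np.cos(.238),np.sin(.238)]);Y=np.array([-X[1],X[0]]);m=np.array([.4972,-.277])
for n,p,z in[("thin",[(533,143),(628,143)],.1008),("die",[(473,117),(680,117)],.080),("cheek",[(522,172),(630,172)],.092)]:
    q=g(p,z)[:,:2]-m;print(n,q@X*1000-6.5,q@Y*1000)
```

```text
thin [-3.10567235 -3.07323829] [ 11.1198693  -14.18219843]
die [-0.83315858 -0.75530472] [ 29.65780374 -30.48866412]
cheek [-13.85730869 -13.81892529] [ 14.82837866 -15.45108212]
```

carry_out(
  plan=[
    [[-0.03,0.12,0],0],
    [[0,0,-0.6],0],
    [[0,0,-0.6],0],
    [[0,0,-0.6],0],
    [[0,0,0],0],
  ],
)

```text
t: 9.05
eef_pos: [0.49, -0.2761, 0.1288]
ee_rot: [-3.141, 0.002, 0.242]
contact_force: [0.0, 0.1, -1.3]
width: 0.0229
finger_force: 60.1
```

carry_out(
  plan=[
    [[0,0,-0.5],0],
    [[0,0,-0.5],0],
    [[0,0,-0.3],0],
    [[0,0,0],0],
    [[0,0,0],0],
  ],
)

```text
t: 9.55
eef_pos: [0.4906, -0.2764, 0.1169]
ee_rot: [3.142, 0.0, 0.242]
contact_force: [-0.5, -0.3, -1.1]
width: 0.023
finger_force: 60.1
```

carry_out(
  plan=[
    [[0,0,0],0],
    [[0,0,0],0],
    [[0,0,0],0],
    [[0,0,0],0],
    [[0,0,0],0],
  ],
  hand=100,
)

```text
t: 10.05
eef_pos: [0.4906, -0.2763, 0.117]
ee_rot: [3.141, -0.0, 0.242]
contact_force: [-0.1, -0.2, -0.9]
width: 0.0857
finger_force: 0.0
```

carry_out(
  plan=[
    [[0,0,2],0],
    [[0,0,3],0],
    [[0,0,4],0],
    [[0,0,3],0],
    [[0,0,0],0],
  ],
)

```text
t: 10.55
eef_pos: [0.4927, -0.278, 0.2411]
ee_rot: [3.137, -0.007, 0.242]
contact_force: [0.8, -0.5, 0.3]
width: 0.0851
finger_force: 0.0
```

Run:
```python
from workcell import arm
from h import *
s,c=wrist(arm,"w8");print(s["t"],s["eef_pos"],s["ee_rot"])
W=world(c);p=W[(W[...,2]>.12)&(W[...,2]<.18)&(abs(W[...,0]-.49)<.03)&(abs(W[...,1]+.278)<.03)&(c["z_map"]>0)]
zt=np.percentile(p[:,2],90);p=p[p[:,2]>zt-.003];print(zt,cv2.minAreaRect((p[:,:2]*1000).astype(np.float32)),len(p))
p=W[(W[...,2]>.09)&(W[...,2]<.13)&(abs(W[...,0]-.4215)<.03)&(abs(W[...,1]+.098)<.03)&(c["z_map"]>0)];print("drift visible pts",len(p))
if len(p): print(p[p[:,2]>.11].mean(0),p[:,2].max(),cv2.minAreaRect((p[p[:,2]>.11][:,:2]*1000).astype(np.float32)))
```

```text
10.55 [ 0.49265738 -0.27795082  0.24109344] [ 3.13744176 -0.00672071  0.24158956]
0.1473897178737217 ((492.9662170410156, -279.53875732421875), (22.068201065063477, 23.82842445373535), 13.531376838684082) 1210
drift visible pts 1282
[ 0.42521638 -0.10154615  0.11416262] 0.11744000802072663 ((424.4121398925781, -100.72176361083984), (21.630048751831055, 20.229368209838867), 30.069583892822266)
```

Wedge stands in the slot with its head at z≈0.147 (thin end ≈0.050) and upright. Now the drift.

carry_out(
  plan=[
    [[-1.77,4.4,0],0],
    [[-1.77,4.4,0],0],
    [[-1.77,4.4,0],0],
    [[-1.77,4.4,0],0],
    [[0,0,-3],0],
  ],
)

```text
t: 11.1
eef_pos: [0.4202, -0.0936, 0.2087]
ee_rot: [-3.136, -0.009, 0.251]
contact_force: [0.5, -0.8, 0.4]
width: 0.0855
finger_force: 0.0
```

carry_out(
  plan=[
    [[0,0,0],0],
    [[0,0,0],0],
    [[0,0,0],0],
  ],
)

```text
t: 11.4
eef_pos: [0.4202, -0.1017, 0.2072]
ee_rot: [3.14, 0.001, 0.239]
contact_force: [0.2, 0.2, 1.0]
width: 0.0852
finger_force: 0.0
```

```bash
cat > m.py <<'E'
from workcell import arm
from h import *
import sys
s,c=wrist(arm,sys.argv[1]);print(s["t"],s["eef_pos"],s["ee_rot"])
W=world(c);p=W[(W[...,2]>.09)&(W[...,2]<.13)&(abs(W[...,0]-.4215)<.03)&(abs(W[...,1]+.098)<.03)&(c["z_map"]>0)]
zt=np.percentile(p[:,2],95);p=p[p[:,2]>zt-.004];print("top",zt,p.mean(0),cv2.minEnclosingCircle((p[:,:2]*1000).astype(np.float32)))
p=W[(W[...,2]>.02)&(W[...,2]<.10)&(np.hypot(W[...,0]-.4215,W[...,1]+.098)<.09)&(np.hypot(W[...,0]-.4215,W[...,1]+.098)>.025)&(c["z_map"]>0)]
print("neighbours",len(p),p.max(0) if len(p) else "")
E
python3 m.py w9
```

```text
11.4 [ 0.42018384 -0.10166793  0.20719541] [3.14018215e+00 6.68056016e-04 2.39454471e-01]
top 0.11573139383168814 [ 0.42434774 -0.0994956   0.11455973] ((423.7738342285156, -99.4376449584961), 10.807989120483398)
neighbours 1847 [ 0.3802418  -0.06489165  0.04771405]
```

carry_out(
  plan=[
    [[0.38,0.22,-4],0],
    [[0,0,-4],0],
    [[0,0,-3],0],
    [[0,0,-3],0],
    [[0,0,-2.2],0],
  ],
)

```text
t: 11.95
eef_pos: [0.4234, -0.0992, 0.0432]
ee_rot: [3.141, 0.002, 0.24]
contact_force: [-0.0, -0.3, 0.0]
width: 0.0855
finger_force: 0.0
```

carry_out(
  plan=[
    [[0,0,0],0],
    [[0,0,0],0],
  ],
)

```text
t: 12.15
eef_pos: [0.424, -0.0992, 0.0452]
ee_rot: [3.141, 0.001, 0.24]
contact_force: [-0.4, 0.8, 1.1]
width: 0.0856
finger_force: 0.0
```

carry_out(
  plan=[
    [[0,0,0],0],
    [[0,0,0],0],
    [[0,0,0],0],
    [[0,0,0],0],
    [[0,0,0],0],
  ],
  hand=0,
  squeeze=60,
)

```text
t: 12.65
eef_pos: [0.4242, -0.0982, 0.0455]
ee_rot: [3.141, -0.001, 0.242]
contact_force: [-1.3, 0.0, 6.3]
width: 0.0235
finger_force: 58.4
```

Drift gripped, its face at TCP−45.5 mm. Lift and carry over the wedge head.

carry_out(
  plan=[
    [[0,0,2],0],
    [[0,0,4],0],
    [[0,0,5],0],
    [[0,0,5],0],
    [[0,0,4],0],
  ],
  squeeze=90,
)

```text
t: 13.15
eef_pos: [0.4232, -0.0984, 0.2468]
ee_rot: [-3.141, -0.0, 0.241]
contact_force: [1.9, 2.3, -2.9]
width: 0.023
finger_force: 88.9
```

carry_out(
  plan=[
    [[1.4,-3.6,0],0],
    [[1.4,-3.6,0],0],
    [[1.4,-3.6,0],0],
    [[1.3,-3.6,0],0],
    [[1.3,-3.6,0],0],
  ],
)

```text
t: 13.65
eef_pos: [0.4916, -0.2787, 0.2441]
ee_rot: [-3.14, 0.001, 0.243]
contact_force: [1.5, -0.6, -2.9]
width: 0.023
finger_force: 89.2
```

carry_out(
  plan=[
    [[0,0,0],0],
    [[0,0,0],0],
    [[0,0,0],0],
  ],
)

```text
t: 13.95
eef_pos: [0.4911, -0.2767, 0.2442]
ee_rot: [-3.14, 0.001, 0.243]
contact_force: [-0.7, 0.2, -3.7]
width: 0.0235
finger_force: 89.9
```

Run:
```python
from workcell import arm
from h import *
s,c=wrist(arm,"w10");print(s["t"],s["eef_pos"],s["ee_rot"],s["contact_force"])
t=arm.capture("scene");np.savez("s10.npz",**t)
u,v=proj(t,[.492,-.279,.17])[0].astype(int)
a=cv2.resize(t["pixels"][v-50:v+50,u-40:u+40],None,fx=5,fy=5,interpolation=cv2.INTER_CUBIC)
b=cv2.resize(c["pixels"][150:400,230:410],None,fx=2,fy=2,interpolation=cv2.INTER_CUBIC)
cv2.imwrite("pics/w10c.png",np.hstack([a,b])[:,:,::-1])
t=arm.capture("top");V=world(t);p=V[(V[...,2]>.13)&(V[...,2]<.16)&(abs(V[...,0]-.49)<.03)&(abs(V[...,1]+.278)<.03)];print(len(p),p.mean(0) if len(p) else "")
```

```text
13.95 [ 0.49106858 -0.27674088  0.24424241] [-3.13975418e+00  9.00663402e-04  2.42584023e-01] [-0.7492256   0.22249436 -3.72128191]
9 [ 0.48391414 -0.28622079  0.14552187]
```

View pics/w10c.png

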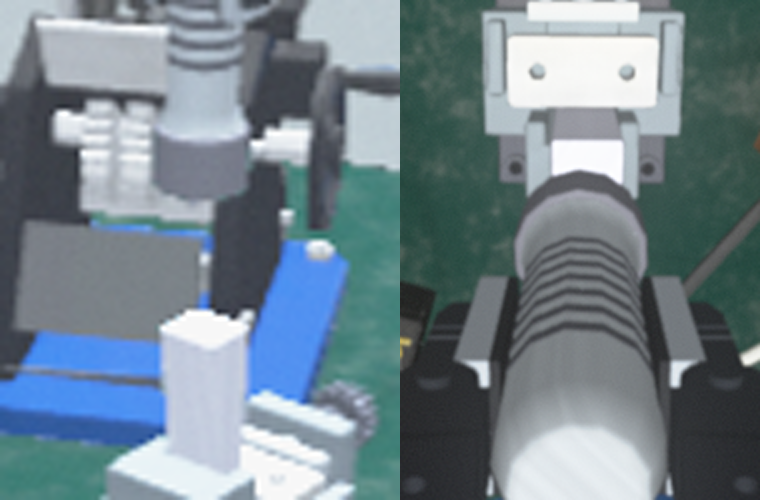

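Drift upright over the wedge; the head in the wrist crop spans x 552–623 with front edge y=140, while the nylon is centred on x≈581, so the drift is ~2 mm off in y.

Run:
```python
from h import *
c=dict(np.load("w10.npz"));g=lambda p,z:ray(c,(np.array(p)-[400,0])/2+[230,150],z)[:,:2]
X=np.array([np.cos(.238),np.sin(.238)])
h=g([(552,140),(623,140)],.147);print(h,np.linalg.norm(h[1]-h[0]),"head centre",h.mean(0)-X*.0111)
n=g([(515,245),(646,245)],.2442-.0455+.022);print("nylon top dia",np.linalg.norm(n[1]-n[0]),n.mean(0))
```

```text
[[ 0.50035744 -0.26604633]
 [ 0.50592898 -0.28850715]] 0.023141527639517975 head centre [ 0.4923561  -0.27989367]
nylon top dia 0.031549147073642224 [ 0.49248577 -0.27759194]
```

carry_out(
  plan=[
    [[0.15,-0.25,-1.5],0],
    [[0,0,-1.5],0],
    [[0,0,-1.5],0],
    [[0,0,0],0],
    [[0,0,0],0],
  ],
)

```text
t: 14.6
eef_pos: [0.4927, -0.2807, 0.1992]
ee_rot: [-3.141, 0.001, 0.241]
contact_force: [0.1, -0.0, -2.2]
width: 0.0229
finger_force: 89.8
```

carry_out(
  plan=[
    [[0,0,-0.2],0],
    [[0,0,-0.2],0],
  ],
)

```text
t: 14.8
eef_pos: [0.4934, -0.2809, 0.1963]
ee_rot: [3.141, -0.001, 0.242]
contact_force: [0.1, 0.3, -3.6]
width: 0.023
finger_force: 89.8
```

carry_out(
  plan=[
    [[0,0,-0.2],0],
  ],
)

```text
t: 14.9
eef_pos: [0.4933, -0.2807, 0.1941]
ee_rot: [3.141, -0.001, 0.242]
contact_force: [0.6, 0.3, -3.2]
width: 0.0232
finger_force: 89.8
```

carry_out(
  plan=[
    [[0,0,-0.2],0],
  ],
)

```text
t: 15.0
eef_pos: [0.4932, -0.2806, 0.192]
ee_rot: [3.141, -0.0, 0.242]
contact_force: [-0.0, 0.6, -1.0]
width: 0.0233
finger_force: 90.1
```

carry_out(
  plan=[
    [[0,0,-0.2],0],
  ],
)

```text
t: 15.1
eef_pos: [0.4935, -0.2808, 0.1903]
ee_rot: [3.141, -0.001, 0.242]
contact_force: [-0.2, -0.5, 0.9]
width: 0.023
finger_force: 90.2
```

carry_out(
  plan=[
    [[0,0,-0.1],0],
  ],
)

```text
t: 15.2
eef_pos: [0.4936, -0.2808, 0.1893]
ee_rot: [3.141, -0.001, 0.242]
contact_force: [1.5, 0.3, 0.4]
width: 0.0232
finger_force: 90.3
```

carry_out(
  plan=[
    [[0,0,-0.1],0],
  ],
)

```text
t: 15.3
eef_pos: [0.4936, -0.2808, 0.1883]
ee_rot: [3.141, -0.001, 0.242]
contact_force: [1.1, 0.2, -0.8]
width: 0.023
finger_force: 90.3
```

carry_out(
  plan=[
    [[0,0,-0.1],0],
  ],
)

```text
t: 15.4
eef_pos: [0.4935, -0.2808, 0.1872]
ee_rot: [3.141, -0.001, 0.242]
contact_force: [1.3, -0.2, 1.5]
width: 0.0233
finger_force: 90.3
```

Run:
```python
from h import *
c=dict(np.load("w6.npz"));W=world(c);X=np.array([np.cos(.238),np.sin(.238)]);m=np.array([.4972,-.277])
for u in(215,185): # crop col 215 / 160
  u=int(120+u/2.5)
  for v in range(140+45//3,140+240//2,1):
    y=(v-140)*2.5
    if 30<y<120: print(round(y),W[v,u,2].round(4),((W[v,u,:2]-m)@X*1000-6.5).round(1),c["pixels"][v,u].sum())
```

```text
38 0.0781 43.7 676
40 0.0788 43.1 679
42 0.079 42.5 676
45 0.0786 41.9 651
48 0.0796 41.3 580
50 0.0804 40.8 600
52 0.0807 40.2 669
55 0.0805 39.6 687
58 0.0809 39.0 681
60 0.0809 38.4 684
62 0.0808 37.8 682
65 0.0795 37.1 680
68 0.0802 36.5 679
70 0.0815 36.0 678
72 0.0811 35.3 675
75 0.0811 34.7 665
78 0.0815 34.2 620
80 0.0799 33.4 541
82 0.0629 31.3 507
85 0.0627 30.6 511
88 0.0614 29.8 517
90 0.0631 29.4 526
92 0.063 28.7 522
95 0.0628 28.0 508
98 0.0634 27.4 464
100 0.0696 27.4 401
102 0.0746 27.3 398
105 0.081 27.3 501
108 0.0814 26.8 639
110 0.0809 26.1 691
112 0.0817 25.5 695
115 0.0809 24.8 694
118 0.0811 24.2 693
38 0.0081 40.7 345
40 0.0081 39.9 347
42 0.0097 39.2 341
45 0.0668 41.3 347
48 0.0808 41.4 419
50 0.0808 40.8 571
52 0.0815 40.3 671
55 0.0794 39.5 685
58 0.0831 39.2 681
60 0.0814 38.5 678
62 0.08 37.8 678
65 0.0803 37.2 680
68 0.0814 36.6 680
70 0.0814 36.0 672
72 0.0809 35.4 675
75 0.0818 34.8 665
78 0.081 34.2 626
80 0.0802 33.5 534
82 0.0631 31.4 501
85 0.0636 30.8 519
88 0.0621 30.0 526
90 0.0625 29.3 525
92 0.0632 28.8 524
95 0.0631 28.1 515
98 0.0622 27.3 476
100 0.0675 27.2 409
102 0.074 27.3 381
105 0.0806 27.3 464
108 0.0802 26.7 614
110 0.0806 26.1 683
112 0.0811 25.5 689
115 0.0809 24.9 686
118 0.0808 24.2 683
```

The gap from die to jaw is about 6.1 mm, so about 36 mm of slide and a jam near TCP z≈0.156. Slide quicker to 0.165, following the wedge's +x drift.

carry_out(
  plan=[
    [[0.04,0.01,-0.2],0],
    [[0.04,0.01,-0.2],0],
    [[0.04,0.01,-0.2],0],
  ],
)

```text
t: 15.7
eef_pos: [0.4944, -0.2803, 0.1808]
ee_rot: [3.141, -0.0, 0.242]
contact_force: [0.3, 1.0, 0.3]
width: 0.0233
finger_force: 90.4
```

carry_out(
  plan=[
    [[0.04,0.01,-0.2],0],
    [[0.04,0.01,-0.2],0],
    [[0.04,0.01,-0.2],0],
  ],
)

```text
t: 16.0
eef_pos: [0.4956, -0.28, 0.1748]
ee_rot: [3.141, -0.0, 0.242]
contact_force: [0.2, 1.3, 1.9]
width: 0.023
finger_force: 90.4
```

carry_out(
  plan=[
    [[0.04,0.01,-0.2],0],
    [[0.04,0.01,-0.2],0],
  ],
)

```text
t: 16.2
eef_pos: [0.4964, -0.2798, 0.1708]
ee_rot: [3.141, -0.0, 0.242]
contact_force: [1.2, 0.8, 1.0]
width: 0.0229
finger_force: 90.4
```

carry_out(
  plan=[
    [[0.03,0.01,-0.15],0],
    [[0.03,0.01,-0.15],0],
  ],
)

```text
t: 16.4
eef_pos: [0.497, -0.2796, 0.1678]
ee_rot: [3.141, -0.0, 0.242]
contact_force: [0.8, 0.2, 1.8]
width: 0.0231
finger_force: 90.4
```

carry_out(
  plan=[
    [[0.02,0,-0.1],0],
    [[0.02,0,-0.1],0],
  ],
)

```text
t: 16.6
eef_pos: [0.4973, -0.2796, 0.1658]
ee_rot: [-3.142, 0.0, 0.242]
contact_force: [0.9, 0.8, 0.7]
width: 0.023
finger_force: 90.4
```

carry_out(
  plan=[
    [[0.02,0,-0.1],0],
  ],
)

```text
t: 16.7
eef_pos: [0.4975, -0.2796, 0.1649]
ee_rot: [-3.142, -0.0, 0.242]
contact_force: [1.6, 0.3, 1.3]
width: 0.023
finger_force: 90.4
```

carry_out(
  plan=[
    [[0.02,0,-0.1],0],
  ],
)

```text
t: 16.8
eef_pos: [0.4977, -0.2796, 0.1638]
ee_rot: [-3.142, -0.0, 0.242]
contact_force: [1.0, 0.6, 1.6]
width: 0.0232
finger_force: 90.4
```

carry_out(
  plan=[
    [[0,0,-0.05],0],
    [[0,0,-0.05],0],
  ],
)

```text
t: 17.0
eef_pos: [0.4977, -0.2796, 0.1629]
ee_rot: [-3.142, -0.0, 0.242]
contact_force: [1.4, -0.2, 1.0]
width: 0.023
finger_force: 90.4
```

carry_out(
  plan=[
    [[0.01,0,-0.05],0],
    [[0.01,0,-0.05],0],
  ],
)

```text
t: 17.2
eef_pos: [0.498, -0.2796, 0.1619]
ee_rot: [3.142, -0.0, 0.242]
contact_force: [1.3, 0.6, 1.8]
width: 0.0231
finger_force: 90.4
```

carry_out(
  plan=[
    [[0.01,0,-0.05],0],
  ],
)

```text
t: 17.3
eef_pos: [0.498, -0.2796, 0.1614]
ee_rot: [3.142, -0.0, 0.242]
contact_force: [1.2, 0.7, 1.3]
width: 0.0231
finger_force: 90.4
```

carry_out(
  plan=[
    [[0.01,0,-0.05],0],
  ],
)

```text
t: 17.4
eef_pos: [0.4981, -0.2796, 0.1609]
ee_rot: [3.142, 0.0, 0.242]
contact_force: [1.1, 0.5, 0.5]
width: 0.0232
finger_force: 90.4
```

carry_out(
  plan=[
    [[0.01,0,-0.05],0],
  ],
)

```text
t: 17.5
eef_pos: [0.4982, -0.2796, 0.1604]
ee_rot: [3.142, 0.0, 0.242]
contact_force: [1.6, -0.0, 1.6]
width: 0.0231
finger_force: 90.4
```

carry_out(
  plan=[
    [[0.01,0,-0.05],0],
  ],
)

```text
t: 17.6
eef_pos: [0.4983, -0.2796, 0.1599]
ee_rot: [-3.142, -0.0, 0.242]
contact_force: [1.1, 0.2, 1.8]
width: 0.0226
finger_force: 90.4
```

carry_out(
  plan=[
    [[0.01,0,-0.05],0],
  ],
)

```text
t: 17.7
eef_pos: [0.4984, -0.2796, 0.1594]
ee_rot: [3.142, 0.0, 0.242]
contact_force: [0.6, 0.1, 2.1]
width: 0.0227
finger_force: 90.4
```

carry_out(
  plan=[
    [[0.01,0,-0.05],0],
  ],
)

```text
t: 17.8
eef_pos: [0.4985, -0.2796, 0.1588]
ee_rot: [3.142, 0.0, 0.242]
contact_force: [1.1, 1.0, 1.1]
width: 0.0233
finger_force: 90.4
```

carry_out(
  plan=[
    [[0.01,0,-0.05],0],
  ],
)

```text
t: 17.9
eef_pos: [0.4986, -0.2796, 0.1583]
ee_rot: [3.142, 0.0, 0.242]
contact_force: [1.3, 0.2, 1.4]
width: 0.0232
finger_force: 90.4
```

carry_out(
  plan=[
    [[0.01,0,-0.05],0],
  ],
)

```text
t: 18.0
eef_pos: [0.4987, -0.2796, 0.1578]
ee_rot: [-3.142, 0.0, 0.242]
contact_force: [1.7, -0.4, 1.4]
width: 0.0232
finger_force: 90.4
```

carry_out(
  plan=[
    [[0.01,0,-0.05],0],
  ],
)

```text
t: 18.1
eef_pos: [0.4988, -0.2797, 0.1576]
ee_rot: [-3.142, -0.0, 0.242]
contact_force: [0.3, 1.0, 5.5]
width: 0.0231
finger_force: 90.8
```

carry_out(
  plan=[
    [[0,0,-0.05],0],
  ],
)

```text
t: 18.2
eef_pos: [0.499, -0.2797, 0.1575]
ee_rot: [-3.141, -0.0, 0.242]
contact_force: [-0.0, 0.8, 8.7]
width: 0.0231
finger_force: 91.2
```

carry_out(
  plan=[
    [[0,0,-0.05],0],
  ],
)

```text
t: 18.3
eef_pos: [0.4991, -0.2799, 0.1574]
ee_rot: [-3.142, -0.001, 0.242]
contact_force: [-1.4, 1.5, 11.6]
width: 0.0228
finger_force: 91.4
```

Jam reached at the predicted place: now ≈14.8 N, rising about 3.3 N per 0.5 mm.

carry_out(
  plan=[
    [[0,0,-0.05],0],
  ],
)

```text
t: 18.4
eef_pos: [0.4992, -0.2799, 0.1573]
ee_rot: [-3.141, -0.001, 0.242]
contact_force: [-0.7, 2.5, 14.6]
width: 0.0232
finger_force: 91.7
```

carry_out(
  plan=[
    [[0,0,-0.05],0],
  ],
)

```text
t: 18.5
eef_pos: [0.4993, -0.28, 0.1572]
ee_rot: [-3.141, -0.002, 0.242]
contact_force: [-2.1, 3.2, 18.3]
width: 0.0231
finger_force: 92.1
```

carry_out(
  plan=[
    [[0,0,0],0],
    [[0,0,0],0],
  ],
)

```text
t: 18.7
eef_pos: [0.4992, -0.28, 0.1572]
ee_rot: [-3.141, -0.002, 0.242]
contact_force: [-2.0, 2.5, 15.0]
width: 0.0235
finger_force: 92.0
```

carry_out(
  plan=[
    [[0,0,-0.05],0],
    [[0,0,0],0],
  ],
)

```text
t: 18.9
eef_pos: [0.4993, -0.2801, 0.1571]
ee_rot: [-3.141, -0.002, 0.242]
contact_force: [-2.1, 2.6, 18.6]
width: 0.0234
finger_force: 92.3
```

carry_out(
  plan=[
    [[0,0,0],0],
  ],
)

```text
t: 19.0
eef_pos: [0.4993, -0.28, 0.1571]
ee_rot: [-3.141, -0.002, 0.242]
contact_force: [-2.0, 2.3, 18.7]
width: 0.0229
finger_force: 92.3
```

About 22 N held, tight. Lift off and return the drift.

carry_out(
  plan=[
    [[0,0,0.3],0],
    [[0,0,0.8],0],
    [[0,0,2.5],0],
    [[0,0,3],0],
    [[0,0,2.2],0],
  ],
)

```text
t: 19.5
eef_pos: [0.4982, -0.2799, 0.2439]
ee_rot: [3.141, 0.001, 0.241]
contact_force: [0.1, -0.5, -3.3]
width: 0.023
finger_force: 89.9
```

carry_out(
  plan=[
    [[-1.5,3.6,0],0],
    [[-1.5,3.6,0],0],
    [[-1.5,3.6,0],0],
    [[-1.5,3.6,0],0],
    [[-1.5,3.7,0],0],
  ],
)

```text
t: 20.0
eef_pos: [0.4221, -0.0977, 0.2421]
ee_rot: [3.141, 0.002, 0.241]
contact_force: [0.4, 0.7, -2.5]
width: 0.0232
finger_force: 90.0
```

carry_out(
  plan=[
    [[0,0,-4],0],
    [[0,0,-4],0],
    [[0,0,-4],0],
    [[0,0,-4],0],
    [[0,0,0],0],
  ],
)

```text
t: 20.5
eef_pos: [0.419, -0.0985, 0.079]
ee_rot: [-3.14, 0.012, 0.241]
contact_force: [-0.8, -0.5, -3.6]
width: 0.0227
finger_force: 90.2
```

carry_out(
  plan=[
    [[0,0,0],0],
    [[0,0,0],0],
  ],
)

```text
t: 20.7
eef_pos: [0.4252, -0.0991, 0.0847]
ee_rot: [3.141, -0.003, 0.241]
contact_force: [0.5, 0.6, -3.5]
width: 0.023
finger_force: 90.2
```

Run:
```python
from workcell import arm
from h import *
s,c=wrist(arm,"w11");print(s["t"],s["eef_pos"],s["ee_rot"],s["contact_force"])
W=world(c);X=np.array([np.cos(.238),np.sin(.238)])
p=W[(W[...,2]>.1)&(W[...,2]<.13)&(abs(W[...,0]-.498)<.03)&(abs(W[...,1]+.278)<.03)&(c["z_map"]>0)];print("head",len(p),np.median(p,0) if len(p) else "")
t=arm.capture("top");W=world(t);p=W[(W[...,2]>.1)&(W[...,2]<.13)&(abs(W[...,0]-.498)<.03)&(abs(W[...,1]+.278)<.03)&(t["z_map"]>0)]
print("head",len(p),np.median(p,0),cv2.minAreaRect((p[:,:2]*1000).astype(np.float32)))
```

```text
20.7 [ 0.42516137 -0.09913011  0.08467237] [ 3.14081096e+00 -3.03569041e-03  2.41278032e-01] [ 0.49001703  0.55994568 -3.52445524]
head 0 
head 122 [ 0.49714771 -0.27619994  0.11031148] ((497.5159912109375, -276.55517578125), (22.841995239257812, 23.845190048217773), 13.763357162475586)
```

Wedge still down at head z≈0.111, square. Set the drift down.

carry_out(
  plan=[
    [[0,0,-1.5],0],
    [[0,0,-1.2],0],
    [[0,0,-0.7],0],
    [[0,0,-0.3],0],
    [[0,0,0],0],
  ],
)

```text
t: 21.3
eef_pos: [0.4242, -0.0986, 0.0463]
ee_rot: [3.142, -0.001, 0.242]
contact_force: [0.3, -0.5, -3.6]
width: 0.0232
finger_force: 90.2
```

carry_out(
  plan=[
    [[0,0,-0.1],0],
    [[0,0,0],0],
  ],
)

```text
t: 21.5
eef_pos: [0.4245, -0.0988, 0.0456]
ee_rot: [3.142, -0.001, 0.242]
contact_force: [-0.1, -0.2, 4.0]
width: 0.0233
finger_force: 90.9
```

carry_out(
  plan=[
    [[0,0,-0.05],0],
    [[0,0,0],0],
  ],
)

```text
t: 21.7
eef_pos: [0.4246, -0.0988, 0.0456]
ee_rot: [-3.141, -0.002, 0.241]
contact_force: [-2.8, 0.4, 11.8]
width: 0.0231
finger_force: 92.3
```

carry_out(
  plan=[
    [[0,0,-0.05],0],
    [[0,0,0],0],
  ],
)

```text
t: 21.9
eef_pos: [0.4247, -0.0988, 0.0455]
ee_rot: [-3.14, -0.002, 0.241]
contact_force: [-5.4, 0.9, 21.2]
width: 0.023
finger_force: 93.2
```

Firmly on the bench. Ease off, release, rise.

carry_out(
  plan=[
    [[0,0,0.1],0],
    [[0,0,0],0],
    [[0,0,0],0],
  ],
  squeeze=20,
)

```text
t: 22.2
eef_pos: [0.4245, -0.0987, 0.0456]
ee_rot: [-3.142, -0.001, 0.242]
contact_force: [-3.0, -0.2, 9.2]
width: 0.0236
finger_force: 91.5
```

carry_out(
  plan=[
    [[0,0,0],0],
    [[0,0,0],0],
    [[0,0,0],0],
    [[0,0,0],0],
    [[0,0,0],0],
  ],
  hand=100,
)

```text
t: 22.7
eef_pos: [0.4237, -0.0986, 0.0448]
ee_rot: [3.142, 0.0, 0.242]
contact_force: [0.1, 0.1, -0.5]
width: 0.0855
finger_force: 0.0
```

carry_out(
  plan=[
    [[0,0,0],0],
    [[0,0,0],0],
    [[0,0,2],0],
    [[0,0,3],0],
    [[0,0,4],0],
  ],
)

```text
t: 23.2
eef_pos: [0.4224, -0.0988, 0.1349]
ee_rot: [3.141, 0.004, 0.241]
contact_force: [2.1, 0.7, 1.4]
width: 0.0856
finger_force: 0.0
```

carry_out(
  plan=[
    [[0,0,4],0],
    [[0,0,4],0],
    [[0,0,0],0],
    [[0,0,0],0],
    [[0,0,0],0],
  ],
)

```text
t: 23.7
eef_pos: [0.423, -0.0982, 0.2141]
ee_rot: [-3.141, 0.002, 0.242]
contact_force: [0.2, 0.1, -0.5]
width: 0.0855
finger_force: 0.0
```

```bash
python3 m.py w12
python3 - <<'E'
from h import *
from workcell import arm
print(arm.observe()["width"])
t=arm.capture("scene")
cv2.imwrite("pics/s12.png",cv2.resize(t["pixels"][210:350,220:450,::-1],None,fx=3.4,fy=3.4,interpolation=cv2.INTER_CUBIC))
E
```

```text
23.7 [ 0.42295221 -0.09824269  0.2140544 ] [-3.14103447e+00  1.64669253e-03  2.41957430e-01]
top 0.11576596278595068 [ 0.42478891 -0.0999174   0.11457886] ((424.3696594238281, -99.96659088134766), 10.699305534362793)
neighbours 1779 [ 0.3801616  -0.06483903  0.0474106 ]
0.08552542232439289
```

View pics/s12.png

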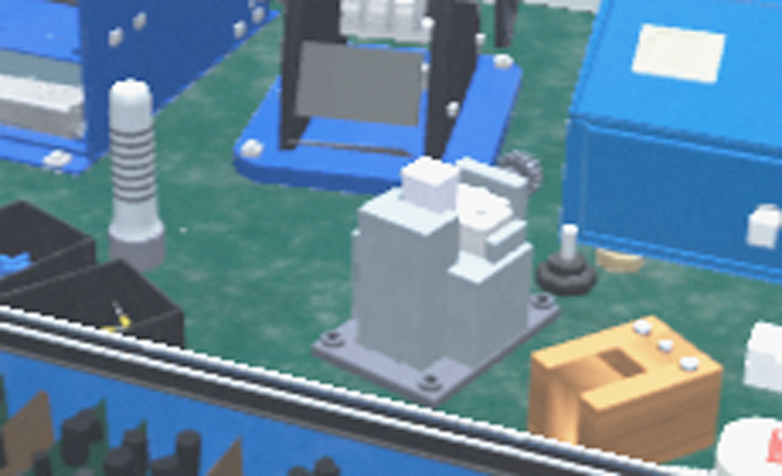

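The drift stands upright at (135,175), the wedge is seated in the slot with its head at (430,180), and the star knob is in place. Handing in.

```bash
python3 -c "
from workcell import arm
print(arm.hand_in())"
```

```text
the job is handed in; nothing more can be done
None
```

Job handed in at t ≈ 24 s, with no verdict returned: the wedge was driven until it jammed and pressed home at about 22 N, and the drift stands upright on the bench; the force the wedge still holds on the die was not measured.

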